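# Lay out a lighting order on the shelf board

## Task

Make up the lighting order on the steel shelf board, everything upright: stand the brown carton midway between the red and the blue parts bin, in line with their centres, and put the white carton on top of it, centred and with its long sides along the brown carton's long sides. Stand the yellow tin in the middle of the red bin's lid, and the black spot lamp on the board straight in front of the middle of the blue bin's white label, leaving about 3 cm between the bin and the lamp's round foot. Do not knock the lamp over, and leave the tape roll and the little jar where they are.

Things in the scene. Friction and masses are not known exactly. Their poses are not given: they have to be found in the camera images.
- board: Fixed bright sheet-metal shelf board lying on the bench, 300 (x) x 420 (y) x 25 mm thick. Origin: centre of its underside; its top is 25 mm above. x points away from the robot (within 0.2 rad), y along the row of bins. The two bins stand on it at its x = +50 mm, y = +140 and -140 mm, either way round, so the spot midway between them is at its x = +50, y = 0.
- red_bin: Closed red parts bin with a flat lid, 90 x 90 x 50 mm high, fixed on the shelf board. Origin: centre of its underside; lid top 50 mm above. Its white label is on its -x face, which looks roughly towards the robot, and it wraps over the front edge of the lid, so it is seen from above.
- blue_bin: Closed blue parts bin with a flat lid, same size as the red one (90 x 90 x 50 mm), fixed on the shelf board. Origin: centre of its underside (25 mm above the bench). Its white label is in the middle of its -x face, 45 mm from the origin; that face looks roughly towards the robot, and the label wraps over the front edge of the lid, so it is seen from above. Straight in front means along its -x.
- brown_carton: Loose brown cardboard carton, 80 (x, long side) x 56 (y) x 60 mm high, about 0.15 kg, stiff. Origin: centre of its underside, z up. Starts standing on the bench beside the shelf board.
- white_carton: Loose white carton with a small orange patch low on each long side and grey tape, 70 (x, long side) x 50 (y) x 48 mm high, about 0.15 kg, stiff. Origin: centre of its underside, z up. Starts standing on the bench beside the shelf board.
- tin: Loose yellow round tin, 60 mm diameter, 65 mm high, about 0.25 kg. Origin: centre of its underside, z up. Starts standing on the bench beside the shelf board.
- lamp: Loose black spot lamp, about 0.2 kg, 84 mm high overall: round foot of 60 mm diameter and 12 mm thick, thin steel stem, and a level round lamp head 40 mm in diameter and 60 mm long (-30 to +30 mm along x) whose axis is 64 mm above the underside; white lens at the +x end. Origin: centre of the foot's underside, z up. The head is easily pinched across y. Starts standing on the bench beside the shelf board.
- tape: Bystander: green roll of tape lying flat on the front part of the shelf board, 60 mm diameter, 25 mm high. Origin: centre of its underside. Leave alone.
- jar: Bystander: small glass jar with a black lid, 44 mm diameter, 40 mm high, on the front part of the shelf board. Origin: centre of its underside. Leave alone.

How it is judged:
At the end, for the whole second after the job is handed in: Brown carton on board within 15 mm (each way) of midway between bins; white on it within 10 mm, parallel within 0.2 rad; tin on red lid within 15 mm of centre; lamp foot on board 15-45 mm before blue bin, within 15 mm of label middle; all upright within 0.1 rad, at rest (x of brown_carton in the frame of board between 0.035 and 0.065 m and y of brown_carton in the frame of board between -0.015 and 0.015 m and z of brown_carton in the frame of board between 0.02 and 0.03 m and horizontal distance between white_carton and brown_carton below 0.01 m and angle between the x axis of white_carton and the x axis of brown_carton, either way round below 0.2 rad and z of white_carton in the frame of brown_carton between 0.055 and 0.065 m and horizontal distance between tin and red_bin below 0.015 m and z of tin in the frame of red_bin between 0.045 and 0.055 m and x of lamp in the frame of blue_bin between -0.12 and -0.09 m and y of lamp in the frame of blue_bin between -0.015 and 0.015 m and z of lamp in the frame of blue_bin between -0.005 and 0.005 m and angle between each of brown_carton, white_carton, tin, lamp's own z axis and vertical below 0.1 rad and linear speed of each of brown_carton, white_carton, tin, lamp below 0.02 m/s and angular speed of each of brown_carton, white_carton, tin, lamp below 0.2 rad/s); the robot touches nothing.
It fails at once if a bystander (tape or jar) is shifted by more than 25 mm (distance of any of tape, jar from where it was at the start of the episode above 0.025 m).
It fails at once if the lamp is knocked over (tilted more than 1 rad) (angle between lamp's own z axis and vertical above 1 rad).
It also fails if it takes over 120 s, if anything falls off the work surface, if the arm or the gripper's body presses on something with over 40 N, if the wrist force passes 120 N, or if a joint passes its speed limit or range.

## Robot

A 6-joint arm with a two-finger parallel gripper is mounted at the origin on the work surface. World frame = base frame: x ahead of the robot, y to its left, z up, the work surface at z = 0. Lengths are in m, angles in rad, forces in N, time in s.
With the tool pointing down it reaches from about 0.3 to 0.875 m from the base axis. Payload 4.2 kg.
Tool frame: the origin (TCP) lies between the finger pads; the fingertips stand 8 mm ahead of it and the grasp point (between the pads) lies 11 mm behind it (ctrl.tip_extent is the distance from the TCP to the fingertips, in m); y points along the fingers, z is the direction in which the jaws open and shut, and the axes are right-handed (so a half turn about y gives the same grasp; the last joint's range is limited). The gripper opens to 85 mm and grips with 20 to 120 N. Pads are 22 mm wide; open, the fingers measure 114 mm over their backs; the gripper's body (76 mm by 85 mm) begins 54 mm behind the grasp point. The pads swing forward as they close: fully open they stand 13 mm farther back than shut.
Start: joints at [1.148, 0.32, 1.565, -0, 1.257, -0.02], TCP at [0.225, 0.529, 0.239] pointing down, gripper open.
Joint ranges: [-3.11, 3.11], [-0.84, 2.01], [0.21, 2.61], [-1.34, 4.49], [0.05, 2.63], [-2.56, 2.56]. Speed limits (rad/s): [2.57, 2.57, 3.14, 3.14, 3.14, 3.14].

## Interface

Orientations are given as a unit quaternion [x, y, z, w].
In Python, from plant import ctrl, monitor, imaging gives the robot as it stands. Calls block until the motion is done:
- ctrl.move_pose(position, orientation): joint-space move of the TCP to a pose.
- ctrl.move_l(position, vel=0.15, orientation=None): straight line of the TCP; orientation=None keeps the orientation; vel is the mean speed in m/s.
- ctrl.goto_joints(angles): joint-space move.
- ctrl.move_gripper(opening, strength=None): finger opening in m; strength is the grip in N (None keeps the last); returns when the fingers have stopped.
- ctrl.wait(seconds).
- ctrl.solve_ik(position, orientation): joint angles nearest the present ones, or None.
- monitor.get_state(): the state.
- imaging.grab_frame(name): name is "scene" or "side" or "wrist"; returns the picture (420x560x3 uint8, red, green, blue); there is no depth.
- imaging.camera_model(name): a dict with "fovy" (degrees; the focal length in pixels is half the picture's height over the tangent of half this angle, whatever the lens; pixels are square), "cx", "cy" (the principal point, pixels), "dist" ([k1, k2, p1, p2, k3] as OpenCV has them; the pictures are not rectified), "pose" (4x4, takes a point from camera to world coordinates). Camera axes: x right, y up, looking along -z (the intrinsics and any distortion apply to the point x, -y, -z); pixel columns grow to the right and rows downward; lengths in m; the calibration is good to about 2 mm. A picture is of the moment at which its call begins: read the wrist's pose just before it. camera_model takes no time and is no camera call; for the wrist camera it gives the pose at the moment of the call.
A pose or a line that the arm cannot do raises ctrl.MotionError and nothing moves.
- ctrl.close_job(): hands the job in, once; it reports no verdict.
The state is a dict: "time_s": time; "qpos": joint angles; "joint_vel": joint speeds; "joint_torque": joint torques, N m; "tool_pos": TCP position; "eef_rot": TCP orientation; "force": force on the tool from outside, world axes, zero at the start; "moment": the same for the moment, N m; "opening": finger opening in m.
Only numpy, scipy, OpenCV 4.12 (cv2) and the standard library are available. Lean on these libraries where they do the work, as an engineer would, in place of code of your own. Each camera call takes 0.05 s, during which the arm holds its last target. There are 200 camera calls.

## Working session

There is one attempt and no reset: what is moved stays moved. The work goes in short steps, each a Python script; the robot and the scene stay as the last script left them, time stands still between calls to the robot, and variables do not carry over. Pictures are saved under pics/ and viewed, about 12 in all and at most 16, crops included, and the job is handed in when it is done.

```bash
ls; mkdir -p pics; python3 - <<'E'
from plant import ctrl, monitor, imaging
import cv2
s=monitor.get_state();print(s)
for n in ["scene","side","wrist"]:
    m=imaging.camera_model(n);print(n,m)
    cv2.imwrite(f"pics/{n}0.png",imaging.grab_frame(n)[:,:,::-1])
E
```

```text
pics
{'time_s': 0.0, 'qpos': array([ 1.14798572e+00,  3.20266712e-01,  1.56571945e+00, -3.42514949e-05,
        1.25739871e+00, -2.00037398e-02]), 'joint_vel': array([ 2.20800684e-04,  2.76826310e-04, -6.06766764e-04, -4.00578207e-04,
       -9.24784190e-04,  9.92468171e-05]), 'joint_torque': array([-5.91986100e-04, -4.15525138e+01, -2.34167522e+01,  9.78244907e-05,
        8.06790486e-03, -8.96116035e-06]), 'tool_pos': array([0.22521262, 0.52853235, 0.23848103]), 'eef_rot': array([ 0.69343506, -0.14157708,  0.14132125, -0.69219365]), 'force': array([ 0.40295298,  0.59070878, -0.69362313]), 'moment': array([ 0.03045561, -0.0020836 ,  0.03728094]), 'opening': 0.08548934139841277}
scene {'fovy': 44.1816559632791, 'cx': 275.3676800753649, 'cy': 211.46916081479085, 'dist': array([-0.13666926,  0.        ,  0.        ,  0.        ,  0.        ]), 'pose': array([[ 0.78411394, -0.34564682,  0.51545475,  1.23655464],
       [ 0.62035223,  0.46077217, -0.63470633, -0.83717661],
       [-0.01812298,  0.81744559,  0.57572065,  0.82471887],
       [ 0.        ,  0.        ,  0.        ,  1.        ]])}
side {'fovy': 49.41259689823813, 'cx': 282.3182588512381, 'cy': 207.31452330674418, 'dist': array([-0.12761693,  0.        ,  0.        ,  0.        ,  0.        ]), 'pose': array([[ 0.85867752,  0.4059987 , -0.31279062,  0.17589472],
       [-0.51218568,  0.65786083, -0.55216388, -0.62270599],
       [-0.01840512,  0.63433759,  0.77283703,  0.90382991],
       [ 0.        ,  0.        ,  0.        ,  1.        ]])}
wrist {'fovy': 62.69927163300259, 'cx': 276.9493819537797, 'cy': 211.7666823639061, 'dist': array([-0.00777548,  0.        ,  0.        ,  0.        ,  0.        ]), 'pose': array([[ 0.39323688, -0.88738869, -0.24063679,  0.16575539],
       [ 0.91943291,  0.37872863,  0.10586668,  0.55500848],
       [-0.00280885, -0.26288006,  0.96482443,  0.37355737],
       [ 0.        ,  0.        ,  0.        ,  1.        ]])}
```

View pics/scene0.png

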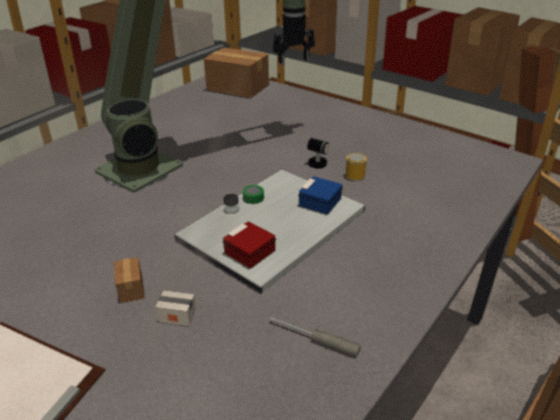

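View pics/side0.png

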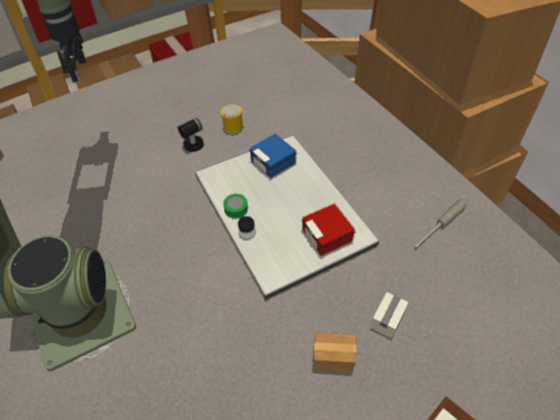

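The scene view shows the brown carton at (128,280), white carton (175,308), red bin (250,244), blue bin (320,195), tin (356,167), lamp (318,152), tape (253,193) and jar (231,203). In the side view they are at brown (335,352), white (390,313), red (328,230), blue (273,155), tin (232,118), lamp (191,135).

```bash
cat > h.py <<'E'
import numpy as np, cv2
from scipy.spatial.transform import Rotation as R
from plant import ctrl, monitor, imaging
def K(m):
    f=210/np.tan(np.radians(m["fovy"]/2)); return np.array([[f,0,m["cx"]],[0,f,m["cy"]],[0,0,1]])
def cast(m,px,z):
    "pixels -> world points on plane z"
    n=cv2.undistortPoints(np.array(px,float).reshape(-1,1,2),K(m),m["dist"]).reshape(-1,2)
    d=np.c_[n[:,0],-n[:,1],-np.ones(len(n))]@m["pose"][:3,:3].T
    o=m["pose"][:3,3]; return o+d*((z-o[2])/d[:,2])[:,None]
def proj(m,P):
    c=(np.array(P,float).reshape(-1,3)-m["pose"][:3,3])@m["pose"][:3,:3]
    return cv2.projectPoints(c*[1,-1,-1],np.zeros(3),np.zeros(3),K(m),m["dist"])[0].reshape(-1,2)
def shot(cam,name=None):
    m=imaging.camera_model(cam); im=imaging.grab_frame(cam)[:,:,::-1].copy()
    if name: cv2.imwrite(f"pics/{name}.png",im)
    return m,im
def down(th):
    "tool down, jaws opening along world direction th; th wrapped near keeping cam side"
    z=np.array([np.cos(th),np.sin(th),0]); x=np.array([0,0,-1.]) 
    return z
def st():
    s=monitor.get_state(); print("t %.1f tcp %s open %.4f F %s"%(s["time_s"],s["tool_pos"].round(4),s["opening"],s["force"].round(1))); return s
E
python3 - <<'E'
from h import *
s=st();r=R.from_quat(s["eef_rot"]);print(r.as_matrix().round(3))
m,im=shot("side"); 
for n,p,z in [("brown",(335,340),.06),("white",(392,306),.048),("red",(326,222),.075),("blue",(273,148),.075),("tin",(231,111),.065),("lampfoot",(193,144),.012),("tape",(236,202),.05),("jar",(247,222),.065),("bN",(294,138),.025),("bE",(377,241),.025),("bS",(268,288),.025),("bW",(196,177),.025)]:
    print(n,cast(m,[p],z)[0].round(3))
m,im=shot("scene")
for n,p,z in [("brown",(128,265),.06),("white",(176,298),.048),("red",(249,236),.075),("blue",(321,187),.075),("tin",(356,160),.065),("lampfoot",(318,161),.012)]:
    print(n,cast(m,[p],z)[0].round(3))
E
```

```text
t 0.1 tcp [0.2253 0.5287 0.2387] open 0.0852 F [ 0.3  0.6 -0.4]
[[ 0.92  -0.001  0.392]
 [-0.392 -0.001  0.92 ]
 [-0.    -1.    -0.001]]
brown [ 0.434 -0.361  0.06 ]
white [ 0.58  -0.358  0.048]
red [ 0.574 -0.12   0.075]
blue [0.594 0.156 0.075]
tin [0.574 0.367 0.065]
lampfoot [0.438 0.354 0.012]
tape [0.433 0.062 0.05 ]
jar [ 0.423 -0.018  0.065]
bN [0.691 0.207 0.025]
bE [ 0.669 -0.2    0.025]
bS [ 0.388 -0.174  0.025]
bW [0.389 0.216 0.025]
brown [ 0.414 -0.362  0.06 ]
white [ 0.57  -0.36   0.048]
red [ 0.578 -0.127  0.075]
blue [0.593 0.153 0.075]
tin [0.583 0.352 0.065]
lampfoot [0.445 0.357 0.012]
```

View pics/wrist0.png

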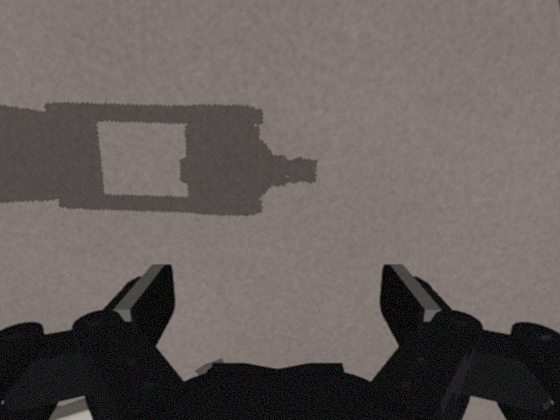

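```bash
cat >> h.py <<'E'
def q(a):
    "tool down, tool x along heading a (jaws open along a+pi/2; camera on the -a side)"
    c,s=np.cos(a),np.sin(a); return R.from_matrix(np.array([[c,0,-s],[s,0,c],[0,-1,0]])).as_quat()
E
python3 - <<'E'
from h import *
for n,p,a in [("w_lt",(.53,.36,.33),0),("w_board",(.56,.015,.365),0),("w_cart",(.53,-.36,.33),0)]:
    ctrl.move_pose(p,q(a)); ctrl.wait(.3); m,im=shot("wrist",n); st(); np.save(f"pics/{n}.npy",m,allow_pickle=True)
A=[cv2.imread(f"pics/{n}.png") for n in ("w_lt","w_cart")]
cv2.imwrite("pics/pair.png",cv2.resize(np.vstack([A[0][:340],A[1][:340]]),(494,600)))
E
```

```text
t 1.9 tcp [0.5296 0.3605 0.33  ] open 0.0856 F [-0.  -0.  -0.6]
t 3.6 tcp [0.5601 0.0156 0.3649] open 0.0855 F [ 0.  -0.2 -0.1]
t 5.4 tcp [ 0.5303 -0.3594  0.3302] open 0.0857 F [0.2 0.3 0.2]
```

View pics/w_board.png

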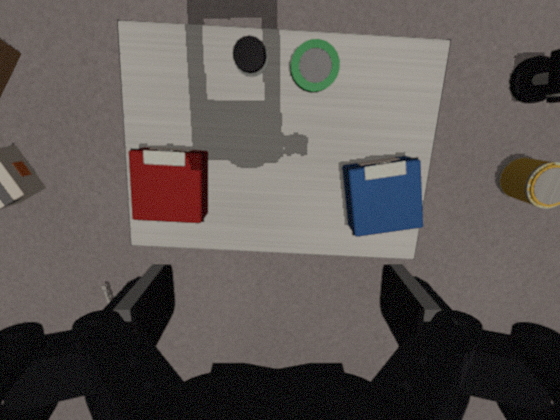

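View pics/pair.png

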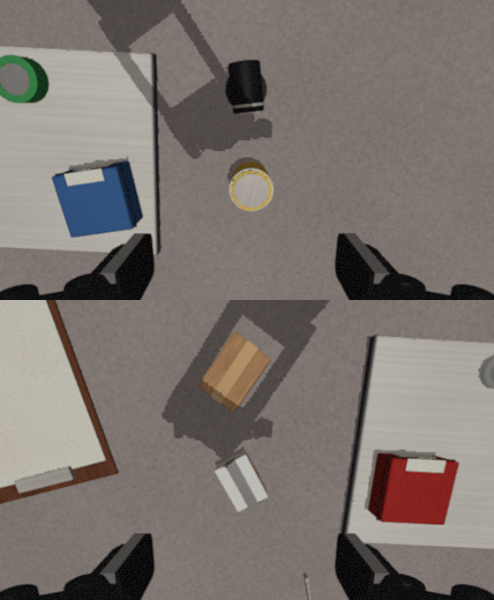

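The board view shows the red bin lid at about (168,188) with its label at (164,158), the blue lid at (387,195) with its label at (386,170), the jar (250,55) and the tape (315,65). In the stacked pair, the lamp is at about (278,96), the tin lid (286,215), the brown lid (266,80) and the white lid (272,210), in full-size pixels.

```bash
cat > seg.py <<'E'
from h import *
def ld(n): return np.load(f"pics/{n}.npy",allow_pickle=True).item(), cv2.imread(f"pics/{n}.png")
def rect(m,mask,z,name,roi=None):
    "largest blob -> min area rect on plane z : centre, sizes, long-axis angle"
    if roi: k=np.zeros_like(mask); k[roi[1]:roi[3],roi[0]:roi[2]]=1; mask=mask*k
    mask=cv2.morphologyEx(mask,cv2.MORPH_OPEN,np.ones((3,3),np.uint8))
    c=max(cv2.findContours(mask,cv2.RETR_EXTERNAL,cv2.CHAIN_APPROX_NONE)[0],key=cv2.contourArea)
    P=cast(m,c.reshape(-1,2),z)[:,:2].astype(np.float32)
    b=cv2.boxPoints(cv2.minAreaRect(P*1000))/1000; e=[b[1]-b[0],b[2]-b[1]]; L=[np.linalg.norm(v) for v in e]; v=e[int(L[1]>L[0])]
    o=(b.mean(0),sorted(L),np.arctan2(v[1],v[0])%np.pi)
    print(name,o[0].round(4),np.round(o[1],4),"ang %.3f"%o[2],"px",c.reshape(-1,2).min(0),c.reshape(-1,2).max(0)); return o,P
def hsv(im): return cv2.split(cv2.cvtColor(cv2.GaussianBlur(im,(3,3),0),cv2.COLOR_BGR2HSV))
E
python3 - <<'E'
from seg import *
m,im=ld("w_board"); H,S,V=hsv(im); u=lambda b:b.astype(np.uint8)
for n,(x,y) in dict(redtop=(168,195),redside=(134,170),bluetop=(395,200),blueside=(352,210),bluefr=(400,160),redfr=(195,152)).items(): print(n,im[y,x],H[y,x],S[y,x],V[y,x])
rect(m,u((V>110)&(S<60)),.025,"board")
rect(m,u(((H<8)|(H>172))&(S>150)),.075,"red all",(100,130,240,250))
rect(m,u((H>105)&(H<125)&(S>130)),.075,"blue all",(320,130,450,250))
rect(m,u((V>150)&(S<60)),.075,"redlab",(138,148,195,170))
rect(m,u((V>150)&(S<60)),.075,"bluelab",(358,160,412,182))
m,im=ld("w_cart"); H,S,V=hsv(im)
for n,(x,y) in dict(browntop=(255,65),brownside=(252,112),whtop=(258,208),whside=(295,195),wpatch=(292,185)).items(): print(n,im[y,x],H[y,x],S[y,x],V[y,x])
cv2.imwrite("pics/crop.png",np.hstack([cv2.resize(im[20:260,200:330],None,fx=2.4,fy=2.4),cv2.resize(ld("w_lt")[1][40:280,220:350],None,fx=2.4,fy=2.4)]))
m,im=ld("w_lt"); H,S,V=hsv(im)
for n,(x,y) in dict(tintop=(286,218),tinside=(280,185),lamp=(278,90),foot=(262,110)).items(): print(n,im[y,x],H[y,x],S[y,x],V[y,x])
rect(m,u((V<28)),.064,"lamp",(240,40,320,135))
rect(m,u((H>15)&(H<35)&(S>110)),.065,"tin",(240,150,330,260))
E
```

```text
redtop [ 29  36 122] 1 196 120
redside [ 22  23 117] 1 201 118
bluetop [116  74  45] 107 160 113
blueside [68 44 28] 108 165 68
bluefr [43 33 29] 109 36 57
redfr [ 0  0 30] 179 188 42
board [ 0.6249 -0.0065] [0.4872 0.5191] ang 3.068 px [90  0] [468 362]
red all [ 0.5774 -0.1206] [0.0896 0.094 ] ang 1.518 px [130 150] [206 221]
blue all [0.5908 0.1498] [0.0919 0.093 ] ang 1.718 px [344 159] [421 234]
redlab [ 0.5422 -0.1239] [0.0151 0.0482] ang 1.527 px [144 151] [183 164]
bluelab [0.5572 0.1489] [0.0147 0.0477] ang 1.716 px [366 162] [404 178]
browntop [ 75 109 145] 15 121 143
brownside [ 60  87 112] 16 119 111
whtop [180 188 188] 30 11 188
whside [112 116 124] 7 26 126
wpatch [113 119 127] 9 28 127
tintop [151 159 165] 17 22 165
tinside [25 64 88] 20 178 89
lamp [37 37 37] 150 7 38
foot [19  5 20] 156 106 12
lamp [0.4408 0.348 ] [0.025  0.0494] ang 0.232 px [257  71] [281 118]
tin [0.5442 0.3664] [0.0123 0.0393] ang 1.639 px [266 183] [299 194]
```

View pics/crop.png

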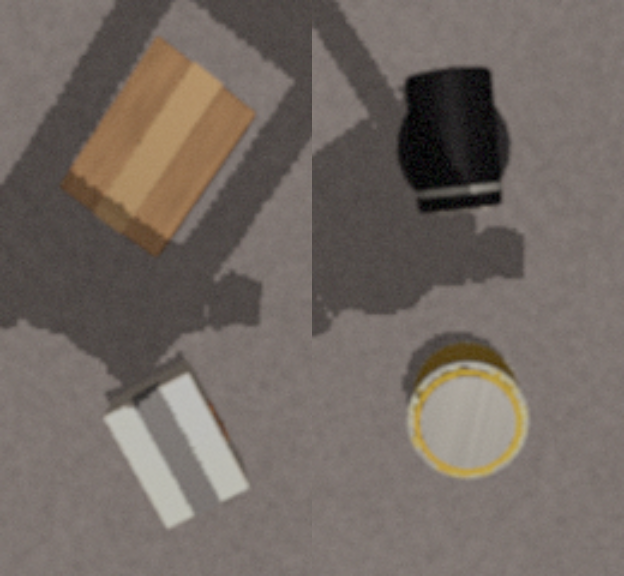

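```bash
python3 - <<'E'
from seg import *
u=lambda b:b.astype(np.uint8)
m,im=ld("w_cart"); H,S,V=hsv(im)
print("cam",m["pose"][:3,3].round(3))
rect(m,u((H>8)&(H<25)&(S>80)),.06,"brown",(200,20,330,135))
k=cv2.morphologyEx(u((V>150)&(S<50)),cv2.MORPH_CLOSE,np.ones((17,17)))
rect(m,k,.048,"white",(230,150,320,260))
c=np.array([(105,418),(193,373),(248,488),(168,528)])/2.4+[200,20]; P=cast(m,c,.048); print(P.round(4),P.mean(0),[np.linalg.norm(P[i]-P[i-1]).round(4) for i in range(4)])
c=np.array([(160,38),(255,115),(163,245),(65,180)])/2.4+[200,20]; P=cast(m,c,.06); print(P.round(4),P.mean(0),[np.linalg.norm(P[i]-P[i-1]).round(4) for i in range(4)])
m,im=ld("w_lt"); H,S,V=hsv(im)
print("lamp",cast(m,[(279,98),(276.7,70.4),(281.7,125.4)],.064).round(4),cast(m,[(279,99)],.012).round(4),cast(m,[(256.5,99),(301.7,99)],.012).round(4))
print("tin",cast(m,[(284.6,215),(260.6,215),(309,215)],.065).round(4))
E
```

```text
cam [ 0.465 -0.359  0.465]
brown [ 0.4272 -0.3731] [0.0564 0.0807] ang 2.518 px [226  36] [305 125]
white [ 0.5748 -0.3641] [0.0498 0.0697] ang 0.490 px [244 176] [302 239]
[[ 0.5565 -0.4008  0.048 ]
 [ 0.5331 -0.3555  0.048 ]
 [ 0.5942 -0.3263  0.048 ]
 [ 0.6166 -0.3686  0.048 ]] [ 0.57512796 -0.36279332  0.048     ] [np.float64(0.0682), np.float64(0.051), np.float64(0.0677), np.float64(0.0479)]
[[ 0.3804 -0.3707  0.06  ]
 [ 0.4125 -0.3276  0.06  ]
 [ 0.47   -0.37    0.06  ]
 [ 0.4407 -0.4154  0.06  ]] [ 0.42590991 -0.37089203  0.06      ] [np.float64(0.075), np.float64(0.0537), np.float64(0.0714), np.float64(0.054)]
lamp [[0.443  0.3624 0.064 ]
 [0.4145 0.3599 0.064 ]
 [0.4725 0.3655 0.064 ]] [[0.4414 0.3627 0.012 ]] [[0.4414 0.3345 0.012 ]
 [0.4414 0.3911 0.012 ]]
tin [[0.5773 0.3694 0.065 ]
 [0.5773 0.3404 0.065 ]
 [0.5773 0.3988 0.065 ]]
```

Every size checks out: the bins are 280 mm apart, and the brown carton, white carton, lamp foot and tin all match the given dimensions. I'll start with the brown carton.

```bash
cat >> h.py <<'E'
MID=np.array([.587,.0144]); RED=np.array([.5797,-.1256]); BLUE=np.array([.5943,.1543]); YAW=-.052; BYAW=.145
def pick(xy,a,z,f,hi=.2):
    ctrl.move_pose([*xy,hi],q(a)); ctrl.move_l([*xy,z],vel=.12); ctrl.move_gripper(0.0,f); ctrl.wait(.2); st()
    ctrl.move_l([*xy,hi],vel=.15); return st()
def place(xy,a,z,op,hi=.24):
    ctrl.move_pose([*xy,hi],q(a)); ctrl.move_l([*xy,z+.02],vel=.15); ctrl.move_l([*xy,z],vel=.04); ctrl.wait(.2); st()
    ctrl.move_gripper(op); ctrl.wait(.2); ctrl.move_l([*xy,hi],vel=.12); st()
E
python3 - <<'E'
from h import *
pick((.4272,-.3731),-.624,.027,40)
place(MID,YAW,.027+.0265,.082)
ctrl.move_pose([.62,.02,.34],q(YAW)); ctrl.wait(.2); m,_=shot("wrist","w_b1"); np.save("pics/w_b1.npy",m,allow_pickle=True)
E
```

```text
t 8.2 tcp [ 0.4275 -0.3734  0.0276] open 0.0558 F [-0.5  0.2  5.5]
t 9.6 tcp [ 0.4267 -0.3727  0.1989] open 0.0555 F [-0.7 -0.1 -0.7]
t 13.2 tcp [0.587  0.0144 0.0535] open 0.0553 F [-0.3 -0.4 -0.7]
t 15.5 tcp [0.5866 0.0144 0.2392] open 0.0818 F [ 0.5 -0.1 -0.3]
```

View pics/w_b1.png

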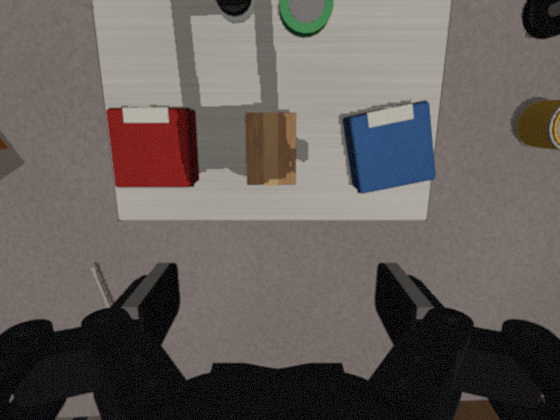

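The brown carton stands between the bins at px (271,149), with the red lid at (153,148) and the blue lid at (390,147). I'll measure from this view.

```bash
python3 - <<'E'
from seg import *
u=lambda b:b.astype(np.uint8)
m,im=ld("w_b1"); H,S,V=hsv(im)
print("cam",m["pose"][:3,3].round(3))
rect(m,u((H>8)&(H<25)&(S>80)),.085,"brown",(230,100,310,200))
rl,_=rect(m,u((V>140)&(S<60)),.075,"redlab",(112,105,178,126))
bl,_=rect(m,u((V>140)&(S<60)),.075,"bluelab",(360,100,420,130))
rect(m,u(((H<8)|(H>172))&(S>150)),.075,"red all",(90,95,220,200))
rect(m,u((H>105)&(H<125)&(S>130)),.075,"blue all",(335,95,450,200))
cs=[o[0]+.0375*np.array([np.cos(o[2]-np.pi/2),np.sin(o[2]-np.pi/2)]) for o in (rl,bl)]; d=cs[1]-cs[0]
print(cs,np.linalg.norm(d),"mid",(cs[0]+cs[1])/2,"yaw",np.arctan2(-d[0],d[1]))
E
```

```text
cam [0.555 0.024 0.473]
brown [0.5864 0.0141] [0.0546 0.0792] ang 3.102 px [246 112] [295 184]
redlab [ 0.5407 -0.1235] [0.0183 0.0504] ang 1.516 px [123 105] [168 122]
bluelab [0.557  0.1492] [0.0169 0.0501] ang 1.713 px [368 105] [413 126]
red all [ 0.5789 -0.1195] [0.0857 0.0968] ang 1.517 px [108 109] [197 185]
blue all [0.5938 0.1498] [0.0872 0.0937] ang 1.718 px [345 102] [433 191]
[array([ 0.5781058 , -0.12552963], dtype=float32), array([0.5940796 , 0.15446492], dtype=float32)] 0.28044984 mid [0.5860927  0.01446764] yaw -0.056988645
```

```bash
python3 - <<'E'
from h import *
pick((.5748,-.3641),.490-np.pi,.017,40)
place((.5864,.0143),-.047-np.pi,.017+.0865,.075,.27)
pick((.5773,.3694),0,.029,40,.25)
place((.5790,-.1256),YAW,.029+.0765,.082,.27)
pick((.442,.3626),.096,.053,30,.22)
c,s=np.cos(BYAW),np.sin(BYAW)
place((.5942-.105*c,.1544-.105*s),BYAW,.053+.0265,.07,.25)
ctrl.move_pose([.62,.02,.38],q(YAW)); ctrl.wait(.3); m,_=shot("wrist","w_f"); np.save("pics/w_f.npy",m,allow_pickle=True); st()
shot("side","s_f"); shot("scene","c_f")
E
```

```text
t 20.3 tcp [ 0.575  -0.3642  0.0176] open 0.0496 F [0.4 1.7 5.3]
t 21.6 tcp [ 0.5743 -0.3638  0.1987] open 0.0493 F [-0.3  0.5 -2.7]
t 25.0 tcp [0.5865 0.0143 0.1036] open 0.0494 F [ 0.2  0.1 -2.2]
t 27.2 tcp [0.586  0.0143 0.2692] open 0.0749 F [-0.5 -0.1 -0.7]
t 31.9 tcp [0.5777 0.3698 0.0298] open 0.0593 F [-0.8  0.3  6. ]
t 33.5 tcp [0.5769 0.3691 0.2487] open 0.0593 F [-0.4 -0.9 -3.4]
t 37.3 tcp [ 0.5791 -0.1256  0.1055] open 0.0590 F [ 0.3 -0.4 -3.8]
t 39.4 tcp [ 0.5786 -0.1255  0.2691] open 0.0820 F [-0.2 -0.1 -0.6]
t 43.4 tcp [0.4422 0.3627 0.0534] open 0.0391 F [-0.1 -0.1  5.1]
t 44.7 tcp [0.4415 0.3622 0.2188] open 0.0390 F [ 0.1 -0.7 -2.3]
t 47.6 tcp [0.4904 0.1393 0.0796] open 0.0392 F [ 1.  -0.4 -1.5]
t 49.8 tcp [0.4899 0.1391 0.2492] open 0.0699 F [0.1 0.1 0.1]
t 51.0 tcp [0.6196 0.0206 0.3798] open 0.0704 F [-0.3 -0.9  0.7]
```

View pics/w_f.png

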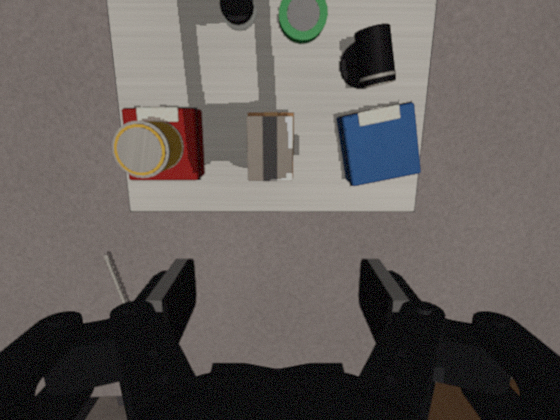

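View pics/s_f.png

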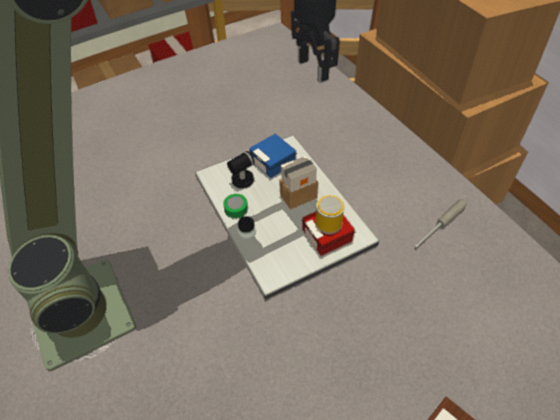

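Everything stands upright: the tin at (141,149) on the red lid, the white carton on the brown one at about (270,148), and the lamp at (376,53) before the blue label. I'll check these positions by numbers on a zoomed crop.

```bash
python3 - <<'E'
from seg import *
m,im=ld("w_f")
print("cam",m["pose"][:3,3].round(3))
t=cast(m,[(141,149),(113,149),(169.5,149)],.140); print("tin",t.round(4),"-red",(t[0,:2]-[.579,-.1256]).round(4))
G=cast(m,[(340.5,66)],.037); print("lamp foot left edge",G.round(4))
for X,Y,s in [(-.105,0,"t")]: 
  c,s=np.cos(BYAW),np.sin(BYAW); L=np.array([.5942-.105*c,.1544-.105*s]); print("pred foot left/head ends px",proj(m,[[*(L+.03*np.array([np.sin(-a),-np.cos(a)])),.037] for a in (0,)]+[[*(L+k*.03*np.array([c,s])),.089] for k in(-1,1)]).round(1))
w=np.array([(-35,-25),(35,-25),(35,25),(-35,25)])/1000@np.array([[np.cos(-.047),np.sin(-.047)],[-np.sin(-.047),np.cos(-.047)]])+[.5864,.0143]
pw=proj(m,np.c_[w,np.full(4,.133)]); print("pred white top px",pw.round(1))
z=cv2.resize(im[0:200,100:440],None,fx=2.3,fy=2.3,interpolation=cv2.INTER_CUBIC)
z=cv2.convertScaleAbs(z,alpha=1.5)
for p in pw: cv2.circle(z,tuple(int(v) for v in (p-[100,0])*2.3),2,(255,0,255),-1)
r=[[*(L+.03*np.array([np.cos(a),np.sin(a)])),.037] for a in np.linspace(0,6.28,24)]+[[.579+.03*np.cos(a),-.1256+.03*np.sin(a),.14] for a in np.linspace(0,6.28,24)]
for p in proj(m,r): cv2.circle(z,tuple(int(v) for v in (p-[100,0])*2.3),1,(255,0,255),-1)
cv2.imwrite("pics/z.png",z)
E
```

```text
cam [0.555 0.024 0.515]
tin [[ 0.5788 -0.1238  0.14  ]
 [ 0.5772 -0.154   0.14  ]
 [ 0.5805 -0.0931  0.14  ]] -red [-0.0002  0.0018]
lamp foot left edge [[0.4938 0.109  0.037 ]]
pred foot left/head ends px [[340.7  63.1]
 [371.7  26.2]
 [378.3  81.9]]
pred white top px [[246.  115.7]
 [247.8 180.5]
 [292.4 180.3]
 [292.8 115.4]]
```

View pics/z.png

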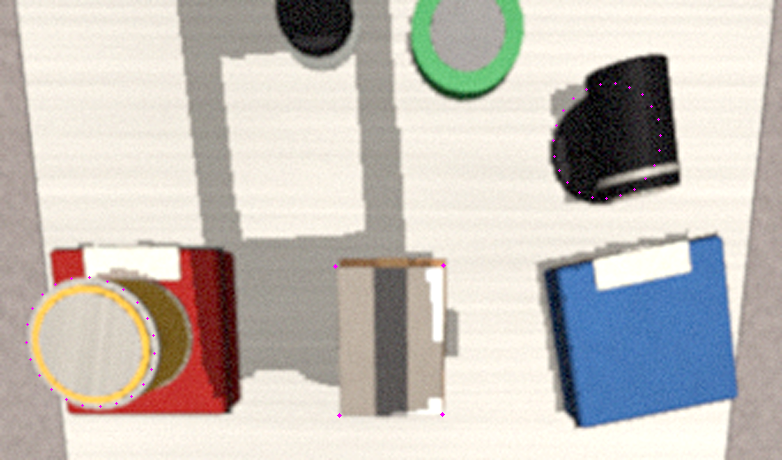

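The predicted outlines at the target positions match the white carton's top, the tin's rim and the lamp's foot to about 2–3 mm. The tape and jar are where they were, so I'm handing in.

```bash
python3 - <<'E'
from h import *
st(); ctrl.close_job()
E
```

```text
t 51.1 tcp [0.6198 0.0204 0.38  ] open 0.0700 F [ 0.1  0.7 -0.9]
the job is handed in; nothing more can be done
```

The lighting order is made up on the board and handed in at 51 s, with each item moved in a single pick and place. The hand-in gave no verdict; these are my own last checks from the wrist camera:

- **Brown carton:** measured once placed, before the white carton went on, it stood within about 1 mm of midway between the bins. I did not measure it again after that.
- **White carton:** it lies on the brown one, within about 2–3 mm of the target outline and parallel to it by eye.
- **Tin:** it stands about 2 mm from the middle of the red lid.
- **Lamp:** it is upright, with its foot on the target outline about 3 cm in front of the blue label, to about 3 mm.
- **Tape and jar:** both look unmoved in the side camera, compared by eye with the first picture.

No check failed or disagreed, and the gripper was well clear of everything at the end.

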